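Set out the bench for a glue and sanding job

ROBOT

A 7-joint arm with a two-finger parallel gripper is mounted at the origin on a cart in front of the work surface, level with it; the furniture and walls round the work are solid. World frame = base frame: x ahead of the robot, y to its left, z up, the work surface at z = 0. Lengths are in m, angles in rad, forces in N, time in s.
With the tool pointing down it reaches from about 0.4 to 0.85 m from the base axis. Payload 4.5 kg.
Tool frame: the origin (TCP) lies at the very end of the fingers, on their centre line; the grasp point (between the pads) lies 19 mm behind it (r.grip_point_offset is the distance from the TCP to the grasp point, in m); z points along the fingers, y is the line along which they close (so a half turn about z gives the same grasp; the last joint's range is limited). The gripper opens to 88 mm and grips with 3 to 60 N. Pads are 18 mm wide; open, the fingers measure 123 mm over their backs; the gripper's body (75 mm by 187 mm) begins 45 mm behind the grasp point.
Start: joints at [1.171, 0.689, -0.195, 1.565, 0.157, 0.902, -0.215], TCP at [0.263, -0.567, 0.239] pointing down, gripper open.
Joint ranges: [-3.01, 3.01], [-0.46, 2.08], [-1.47, 1.51], [0.13, 2.56], [-1, 4.14], [0.04, 2.09], [-2.66, 2.66]. Speed limits (rad/s): [2.57, 2.57, 3.14, 3.14, 3.14, 3.14, 3.14].

INTERFACE

Orientations are given as a unit quaternion [x, y, z, w].
In Python, from plant import r gives the robot as it stands.
- The arm moves only by the tool carry_out, never from a script. Its argument "rows" is a list of rows, each a list of 3 entries, a list of its own where there are three numbers: the shift along the tool's x, y, z in cm, then the turn, a rotation vector about the tool's x, y, z in degrees, then the closure, from 0 (fully open) to 1 (shut). A call has 1 to 12 rows; each row is the pose to reach, as a shift and turn from the pose commanded when the call began, along the tool's axes at that moment; what a row does not reach only later rows make up. A row lasts 1/10 s, in which the tool goes at most 50 mm and 8.59 degrees, less where a joint would pass 70% of its speed; a pose out of reach is approached as far as the arm can. A call with a gripper value outside its range is refused whole. The fingers move at their own pace and stop on an object; "newtons" is the grip in N (left out, the last holds). Time passes only in rows, so rows that repeat a pose let the fingers close. It gives the time, the measured TCP pose, the force, the opening and the grip force at its end, in the units of the state.
- r.get_state(): the state, without advancing time (a new reading comes with each control period).
- r.snapshot(name): name is "scene" or "top"; returns a dict with "image" (420x560x3 uint8, red, green, blue), "fx", "fy", "cx", "cy" (pixels), "dist_coeffs" ([k1, k2, p1, p2, k3] as OpenCV has them; the pictures are not rectified), "pose" (4x4, takes a point from camera to world coordinates). Camera axes: x right, y up, looking along -z (the intrinsics and any distortion apply to the point x, -y, -z); pixel columns grow to the right and rows downward; lengths in m; the calibration is good to about 2 mm. A picture is of the moment at which its call begins. There is no depth.
- r.finish_job(): hands the job in; it is judged then, once.
The state is a dict: "clock": time; "q": joint angles; "qd": joint speeds; "joint_torque": joint torques, N m; "tool_pos": TCP position; "eef_rot": TCP orientation; "contact_force": force on the tool from outside, world axes, zero at the start; "moment": the same for the moment, N m; "opening": opening from 0.0 (shut) to 1.0 (fully open); "finger_force": force on a finger pad.
Only numpy, scipy, OpenCV 4.12 (cv2) and the standard library are available. Lean on these libraries where they do the work, as an engineer would, in place of code of your own. Each camera call takes 0.05 s, during which the arm holds its last target. There are 200 camera calls.

TASK

Set out the bench: the thick pine block goes in the middle of the green mat with the thin pine block centred on top of it, and the sanding block in the middle of the blue mat, each lying flat with its length along the mat's length. Stand the screw jar on the bench between the two mats, about 3 cm clear of the end of the green mat and in line with that mat's long centre line; stand the tape measure on its edge on the bench behind the blue mat (the side away from you), about 3 cm clear of the mat's edge, parallel to it and level with its middle. Let go of everything and leave the roll of tape and the chuck key where they are.

Things in the scene. Friction and masses are not known exactly. Their poses are not given: they have to be found in the camera images.
- green_mat: Thin green mat fixed flat on the bench, 130 x 180 mm, 2 mm thick, white stitched border. Origin: centre of its underside, on the bench top. z up; y along its 180 mm length (roughly across the bench, robot's left), x across its 130 mm width, pointing away from the robot to within 15 degrees, so +x is the mat's far side.
- blue_mat: Thin blue mat, same size, fixing, origin and axes as the green mat. One mat lies on the robot's left, the other on its right; which is which changes.
- thick_block: (The one among the work; the offcuts in the back left corner are scenery.) Thick pine offcut with a dark knot on top, 64 x 140 mm, 38 mm high, solid. Origin: centre of its underside. y along the 140 mm length, x across the 64 mm width (grasp across the width). Starts lying on the bare bench.
- thin_block: (The one among the work; the offcuts in the back left corner are scenery.) Thin small pine offcut without a knot, 55 x 90 mm, 18 mm high, solid. Origin: centre of its underside. y along the 90 mm length, x across the 55 mm width (grasp across the width). Starts lying on the bare bench.
- sanding_block: Brown cork sanding block on the green mat (the one in the back left corner is scenery), 58 x 112 mm. At rest the origin is 2.6 mm below the surface it lies on and its top 28 mm above that surface. Origin: on its centre line. y along the length, x across the 58 mm width (grasp across the width). Starts lying askew on the green mat.
- screw_jar: Clear round jar of screws among the work (the one far back left is scenery) with a red lid, 86 mm tall, body 62 mm in diameter up to 70 mm, lid 66 mm in diameter above. Origin: centre of its underside; z up along its axis. Tall for some grippers: grasp it high, round the lid and the top of the body (68 mm up). Starts upright, on the blue mat or on the bare bench.
- tape_measure: Yellow tape measure standing on edge among the work (the one far back left is scenery), 68 mm high, case 34 mm thick and 78 mm long. x across the 34 mm thickness (grasp across it), y along the case, towards the end where the tape's hook sticks out, z up. Origin: on its underside, mid-thickness, 14 mm short of the case's middle. Starts upright, on the blue mat or on the bare bench.
- tape_mid (a point): The middle of the underside of the tape measure's case (14 mm along y from the tape measure's origin); axes as the tape measure's.
- masking_tape: Bystander: grey roll of tape lying flat on the bench behind the work (not the one at the far left), 106 mm across, 48 mm high. Origin: centre of its underside. Not to be moved.
- chuck_key: Bystander: small grey steel T-shaped drill chuck key, 75 x 70 mm, 24 mm high, lying behind the work. Origin: centre of its underside. Not to be moved.
Not all that is in view belongs to the job. There is more than one size of the screw_jar; the one meant has the size given above.

How it is judged:
By the outcome, as a careful person would: the job done as asked, in the order asked, and still so for the second after the job is handed in, with the robot touching nothing.
It also fails if it takes over 122 s, if anything falls off the work surface, if the arm or the gripper's body presses on something with over 40 N, if the wrist force passes 120 N, or if a joint passes its speed limit or range.

## Working session

There is one attempt and no reset: what is moved stays moved. The work goes in short steps, Python scripts to look and compute and a tool call to move; the robot and the scene stay as the last step left them, time stands still between calls to the robot, and variables do not carry over. Pictures are saved under pics/ and viewed, at most 14 in all, crops included, and the job is handed in when it is done.

Besides the shell and the picture viewer there is one more tool, called after "Request:" in YAML: its name, and indented under it one key for each argument. carry_out: Moves the arm, as the interface text tells. Its arguments: {"type":"object","properties":{"rows":{"type":"array"},"newtons":{"type":"number"}},"required":["rows"]}

```bash
ls; mkdir -p pics
python3 - <<'E'
from plant import r
import cv2
for n in("scene","top"):
    s=r.snapshot(n); cv2.imwrite(f"pics/{n}0.png",s["image"][:,:,::-1]); print(n,s["fx"],s["fy"],s["cx"],s["cy"],s["dist_coeffs"]); print(s["pose"])
    import numpy as np; np.save(f"pics/{n}0.npy",s,allow_pickle=True)
print(r.get_state(), r.grip_point_offset)
E
```

```text
pics
scene 477.61540392226175 477.61540392226175 270.49235281968214 208.547081639494 [-0.02355853  0.          0.          0.          0.        ]
[[-0.819       0.25697444 -0.51303327 -0.21770808]
 [-0.57358101 -0.34232292  0.74419073  1.17613558]
 [ 0.01561494  0.90375835  0.42775813  0.73150963]
 [ 0.          0.          0.          1.        ]]
top 526.1478175317562 526.1478175317562 278.23735442082534 208.9644543598265 [0.02730162 0.         0.         0.         0.        ]
[[-0.0094184   0.98191022 -0.1891127   0.30986698]
 [-0.99975616 -0.00546911  0.02139431  0.01480681]
 [ 0.01997301  0.18926809  0.9817223   1.63289958]
 [ 0.          0.          0.          1.        ]]
{'clock': 0.1, 'q': array([ 1.17082775,  0.68985669, -0.19453396,  1.56619336,  0.15733105,
        0.90249789, -0.21509864]), 'qd': array([-3.30087801e-04, -2.33333758e-03,  1.53952156e-03, -3.61015332e-03,
        1.31168869e-03,  2.87688533e-05,  4.81218709e-04]), 'joint_torque': array([-2.77804735e-03, -5.28500462e+01, -1.27141122e+00, -1.53836060e+01,
       -5.25876344e-02,  2.01436691e-03, -6.43854463e-06]), 'tool_pos': array([ 0.26241862, -0.5666476 ,  0.23803013]), 'eef_rot': array([ 9.76561389e-01,  2.15237649e-01, -2.31653648e-04, -7.45249766e-04]), 'contact_force': array([-0.74396586,  0.06736273, -0.7083212 ]), 'moment': array([-0.03737153,  0.01952067,  0.00365864]), 'finger_force': 0.0, 'opening': 1.0018117659352936} 0.0187
```

View pics/scene0.png

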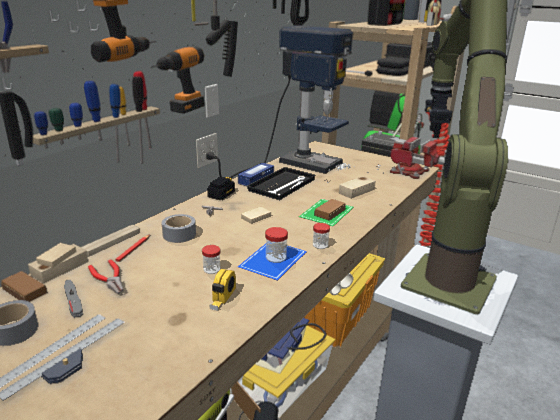

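View pics/top0.png

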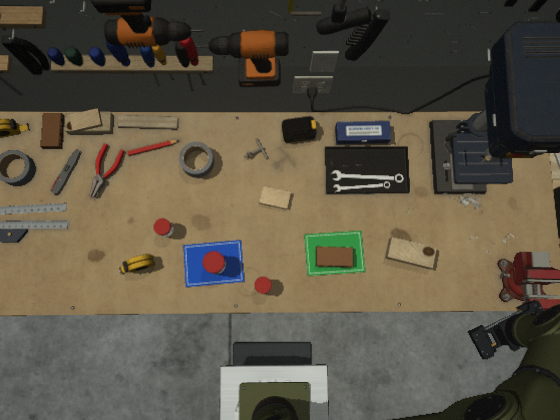

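The top view has the blue mat at (214,263) on the left and the green mat at (335,254) on the right.

| Thing wanted | Candidates at top-view pixel |
|---|---|
| Screw jar | (214,263) on the blue mat, looks largest; (163,227) and (262,285), both smaller |
| Tape measure | (137,264); the one at (10,127) is scenery |
| Thick block | (412,253), has the knot; offcuts at (85,120) and (148,122) are scenery |
| Thin block | (276,197) |
| Sanding block | (335,257) on the green mat; the one at (52,130) is scenery |

I'll check these choices in close crops.

```bash
cat > crop.py <<'E'
import cv2
def crop(img,c0,c1,r0,r1,k,name,step=10):
    o=cv2.resize(img[r0:r1,c0:c1,::-1],None,fx=k,fy=k,interpolation=cv2.INTER_CUBIC)
    for c in range(c0+(-c0)%step,c1,step):
        cv2.line(o,(int((c+.5-c0)*k),0),(int((c+.5-c0)*k),6),(255,0,255),1); cv2.putText(o,str(c),(int((c+.5-c0)*k)-10,17),0,.35,(255,255,255),1)
    for w in range(r0+(-r0)%step,r1,step):
        cv2.line(o,(0,int((w+.5-r0)*k)),(6,int((w+.5-r0)*k)),(255,0,255),1); cv2.putText(o,str(w),(8,int((w+.5-r0)*k)+4),0,.35,(255,255,255),1)
    cv2.imwrite(f"pics/{name}.png",o)
E
python3 - <<'E'
import numpy as np
from crop import crop
t=np.load("pics/top0.npy",allow_pickle=True).item()["image"]; s=np.load("pics/scene0.npy",allow_pickle=True).item()["image"]
crop(t,115,283,210,300,4.7,"c1"); crop(t,255,445,182,285,4.2,"c2"); crop(s,195,385,165,312,4.05,"c3")
E
```

```text
(no output)
```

View pics/c1.png

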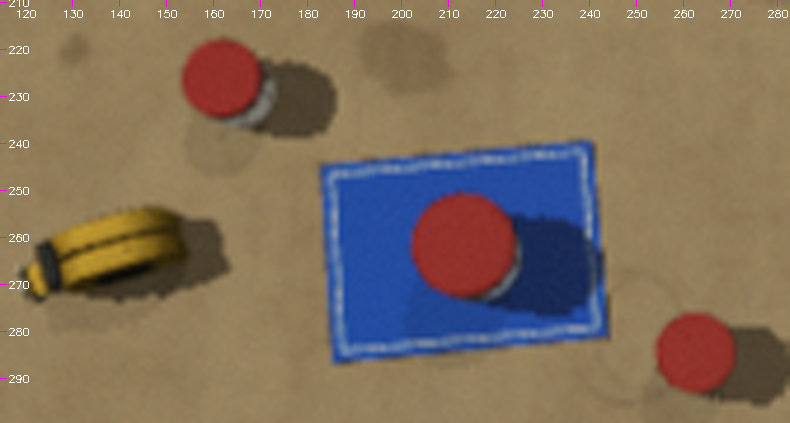

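View pics/c2.png

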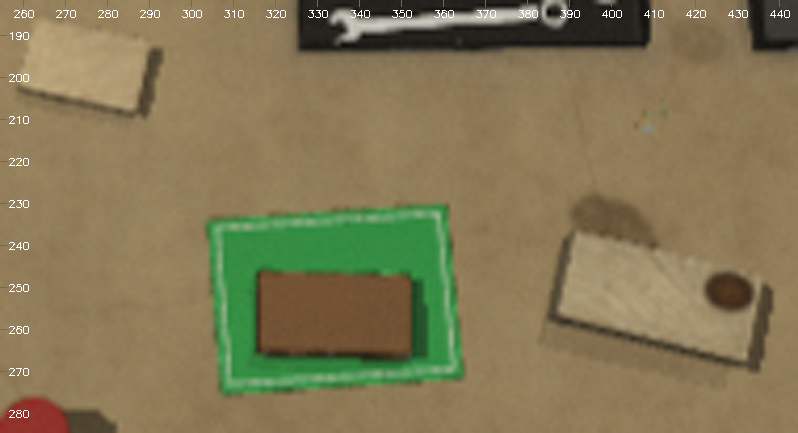

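View pics/c3.png

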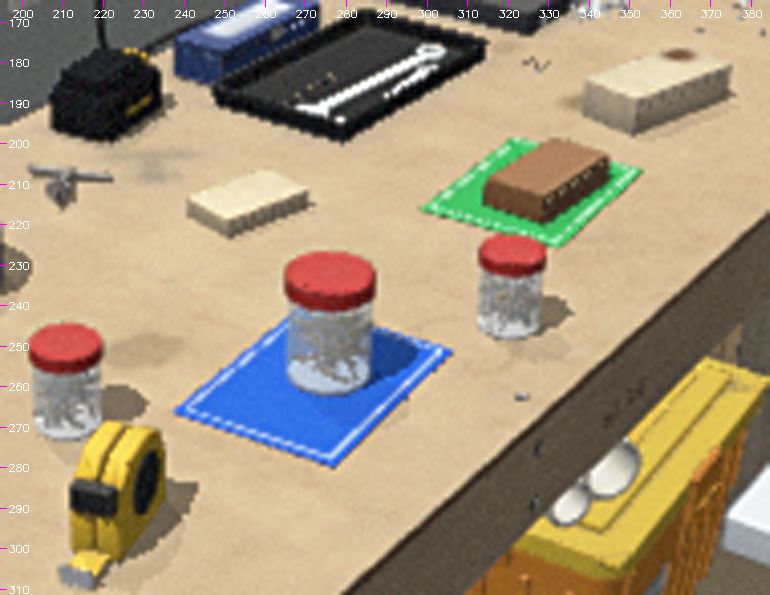

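The crops confirm the choices. The jar on the blue mat is clearly the largest, with a lid about 22 px wide, or roughly 65 mm. The knotted block is at top (412,253), the plain thin block at (276,197), the cork block on the green mat, and the tape measure at (137,264) with its hook to the left. Next I'll fit poses from the corners in both views.

```bash
cat > geo.py <<'E'
import numpy as np, cv2
from scipy.optimize import least_squares
def cam(s):
    T=np.linalg.inv(s["pose"]); K=np.array([[s["fx"],0,s["cx"]],[0,s["fy"],s["cy"]],[0,0,1.]])
    F=np.diag([1,-1,-1.])
    rv=cv2.Rodrigues(F@T[:3,:3])[0]; tv=F@T[:3,3]
    return rv,tv,K,np.array(s["dist_coeffs"])
C={n:cam(np.load(f"pics/{n}0.npy",allow_pickle=True).item()) for n in("top","scene")}
def proj(P,n): return cv2.projectPoints(np.asarray(P,float).reshape(-1,3),*C[n])[0].reshape(-1,2)
def Rz(a): return np.array([[np.cos(a),-np.sin(a)],[np.sin(a),np.cos(a)]])
def corners(p,w,l):  # p=x,y,z,yaw ; order FL(+x+y) FR(+x-y) NR NL
    B=np.array([[w,l],[w,-l],[-w,-l],[-w,l]])/2
    return np.c_[B@Rz(p[3]).T+p[:2],np.full(4,p[2])]
def fit(obs,w,l,x0):
    "obs: list of (cam, corner index list, pixels)"
    f=lambda p: np.concatenate([(proj(corners(p,w,l),n)[i]-np.array(px)).ravel() for n,i,px in obs])
    s=least_squares(f,x0,loss="soft_l1"); return s.x,s.fun.reshape(-1,2)
def pt(n,px,z):
    "pixel -> world at height z"
    return least_squares(lambda q: (proj([[q[0],q[1],z]],n)-px).ravel(),[.6,0]).x
def tri(a,b):
    s=least_squares(lambda q: np.r_[(proj([q],"top")-a).ravel(),(proj([q],"scene")-b).ravel()],[.6,0,.05]); return s.x,s.fun
E
cat > m1.py <<'E'
from geo import *
c1=lambda *P:[(115+x/4.7-.5,210+y/4.7-.5) for x,y in P]
c2=lambda *P:[(255+x/4.2-.5,182+y/4.2-.5) for x,y in P]
c3=lambda *P:[(195+x/4.05-.5,165+y/4.05-.5) for x,y in P]
A=[0,1,2,3]
np.set_printoptions(precision=4,suppress=True)
def go(n,obs,w,l,x0):
    p,r=fit(obs,w,l,x0); print(n,p,"yaw",round(np.degrees(p[3]),1),"res",np.abs(r).max().round(2)); return p
# scene: robot's far side is left-back; corners FL.. checked by residual
go("blue",[("top",A,c1((320,164),(592,141),(608,338),(336,363))),("scene",[0,2,3],c3((175,411),(453,351),(334,468)))],.13,.18,[.55,.2,0,0])
go("green",[("top",A,c2((208,222),(446,206),(463,376),(224,393))),("scene",[0,1,2,3],c3((420,209),(515,138),(642,172),(560,246)))],.13,.18,[.6,-.2,0,0])
go("sand",[("top",A,c2((258,270),(411,275),(411,352),(258,350))),("scene",A,c3((485,179),(549,138),(609,153),(544,192)))],.058,.112,[.6,-.2,0.03,0])
go("thick",[("top",A,c2((573,232),(765,282),(750,362),(553,316))),("scene",[0,3,2,1],c3((583,83),(632,101),(731,64),(684,48)))],.064,.14,[.6,-.4,0.04,-.2])
go("thin",[("top",A,c2((32,18),(150,48),(140,110),(18,88))),("scene",[0,3,2,1],c3((188,200),(229,218),(307,188),(264,171)))],.055,.09,[.75,0,0.02,-.2])
print("jar",tri(c1((464,245))[0],c3((330,274))[0]))
E
python3 m1.py
```

```text
blue [0.456  0.1815 0.0013 0.0832] yaw 4.8 res 0.75
green [ 0.4851 -0.1942  0.0018  0.0617] yaw 3.5 res 0.6
sand [ 0.4724 -0.1895  0.0306 -0.0257] yaw -1.5 res 1.12
thick [ 0.4805 -0.4253  0.0373 -0.2633] yaw -15.1 res 1.11
thin [ 0.6601 -0.0093  0.0181 -0.1959] yaw -11.2 res 1.94
jar (array([0.4524, 0.1733, 0.0863]), array([-0.1111, -0.1938,  0.215 ,  0.0371]))
```

```bash
cat > m2.py <<'E'
from m1 import *
from crop import crop
a,b=pt("top",c1((75,252))[0],.066),pt("top",c1((165,230))[0],.066)
d=a-b; print("seam",a,b,"yaw",np.degrees(np.arctan2(-d[0],d[1])))
for n,p in(("jarA",c1((222,79))),("jarB",c1((696,353)))): print(n,pt("top",p[0],.06))
print("masking",pt("top",(197,159),.048),"chuck",pt("top",(258,150),.02))
E
python3 m2.py
cat > ov.py <<'E'
import sys; from m1 import *
x,y,yaw=map(float,sys.argv[1:4]); yaw=np.radians(yaw)
ims={}
for n,(k0,k1,r0,r1) in {"top":(115,195,240,285),"scene":(200,250,262,315)}.items():
    im=np.load(f"pics/{n}0.npy",allow_pickle=True).item()["image"][:,:,::-1]
    k=9 if n=="scene" else 9
    o=cv2.resize(im[r0:r1,k0:k1],None,fx=k,fy=k,interpolation=cv2.INTER_CUBIC)
    for z,c in((0,(0,0,255)),(.068,(0,255,0))):
        P=proj(corners([x,y,z,yaw],.034,.078),n); cv2.polylines(o,[np.int32((P+.5-[k0,r0])*k)],True,c,1)
    for q in corners([x,y,0,yaw],.034,.078): cv2.polylines(o,[np.int32((proj([q,q+[0,0,.068]],n)+.5-[k0,r0])*k)],False,(255,0,255),1)
    ims[n]=o
h=max(i.shape[0] for i in ims.values())
pad=[cv2.copyMakeBorder(i,0,h-i.shape[0],0,0,0) for i in ims.values()]
o=np.hstack(pad); f=min(800/o.shape[1],600/o.shape[0],1); cv2.imwrite(sys.argv[4],cv2.resize(o,None,fx=f,fy=f))
E
python3 ov.py 0.452 0.415 12 pics/t1.png >/dev/null
```

```text
blue [0.456  0.1815 0.0013 0.0832] yaw 4.8 res 0.75
green [ 0.4851 -0.1942  0.0018  0.0617] yaw 3.5 res 0.6
sand [ 0.4724 -0.1895  0.0306 -0.0257] yaw -1.5 res 1.12
thick [ 0.4805 -0.4253  0.0373 -0.2633] yaw -15.1 res 1.11
thin [ 0.6601 -0.0093  0.0181 -0.1959] yaw -11.2 res 1.94
jar (array([0.4524, 0.1733, 0.0863]), array([-0.1111, -0.1938,  0.215 ,  0.0371]))
seam [0.4514 0.4184] [0.4647 0.3628] yaw 13.489193742267258
jarA [0.5617 0.3316]
jarB [0.3851 0.029 ]
masking [0.775  0.2317] chuck [0.8123 0.0424]
```

```bash
python3 ov.py 0.456 0.390 13 pics/t2.png >/dev/null
```

```text
(no output)
```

View pics/t2.png

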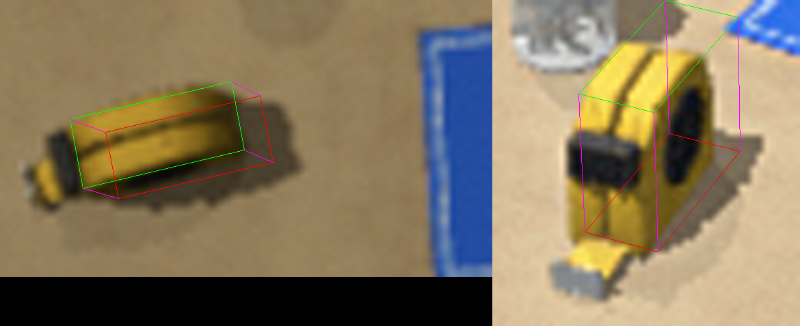

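The guess sits about 10 mm short along the case: the drawn back end is at scene-crop x=740, while the real one is near 712. I'll shift it and start the first reach, to the jar.

```bash
python3 ov.py 0.454 0.402 14 pics/t3.png >/dev/null
cat > d.py <<'E'
import sys,numpy as np
from scipy.spatial.transform import Rotation as R
from plant import r
def delta(x,y,z,yaw,st=None):
    "TCP target, tool pointing down, tool y at world angle yaw (deg) -> cm shift, deg turn in tool axes"
    st=st or r.get_state(); R0=R.from_quat(st["eef_rot"])
    a=np.radians(yaw); ty=np.array([np.cos(a),np.sin(a),0]); tz=np.array([0,0,-1.]); M=R.from_matrix(np.c_[np.cross(ty,tz),ty,tz])
    return np.round(R0.inv().apply(np.array([x,y,z])-st["tool_pos"])*100,2).tolist(), np.round((R0.inv()*M).as_rotvec(degrees=True),1).tolist()
if __name__=="__main__":
    st=r.get_state(); print(st["clock"],st["tool_pos"].round(4),np.round(st["q"],2))
    for a in sys.argv[1:]: print(a,delta(*map(float,a.split(",")),st))
E
python3 d.py .452,.173,.24,20 .452,.173,.24,5
```

```text
0.1 [ 0.2624 -0.5666  0.238 ] [ 1.17  0.69 -0.19  1.57  0.16  0.9  -0.22]
.452,.173,.24,20 ([48.3, -59.14, -0.11], [-0.1, -0.1, -85.1])
.452,.173,.24,5 ([48.3, -59.14, -0.11], [-0.1, -0.0, -70.1])
```

View pics/t3.png

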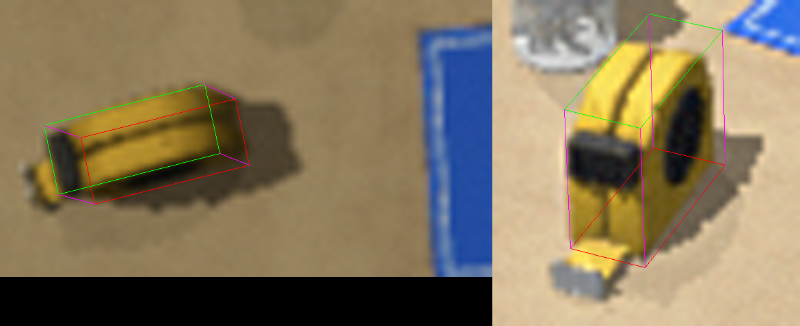

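```bash
python3 d.py .52,-.27,.25,-25
```

```text
0.1 [ 0.2624 -0.5666  0.238 ] [ 1.17  0.69 -0.19  1.57  0.16  0.9  -0.22]
.52,-.27,.25,-25 ([35.84, -16.09, -1.18], [-0.1, -0.0, -40.1])
```

Request:
carry_out:
  rows:
    - [[35.8,-16.1,-1.2],[0,0,-40],0]
    - [[35.8,-16.1,-1.2],[0,0,-40],0]
    - [[35.8,-16.1,-1.2],[0,0,-40],0]
    - [[35.8,-16.1,-1.2],[0,0,-40],0]
    - [[35.8,-16.1,-1.2],[0,0,-40],0]
    - [[35.8,-16.1,-1.2],[0,0,-40],0]
    - [[35.8,-16.1,-1.2],[0,0,-40],0]
    - [[48.3,-59.1,-1.2],[0,0,-70],0]
    - [[48.3,-59.1,-1.2],[0,0,-70],0]
    - [[48.3,-59.1,-1.2],[0,0,-70],0]
    - [[48.3,-59.1,-1.2],[0,0,-70],0]
    - [[48.3,-59.1,-1.2],[0,0,-70],0]

```text
clock: 1.3
tool_pos: [0.4706, -0.052, 0.2499]
eef_rot: [0.676, 0.737, -0.0, -0.0]
contact_force: [0.3, -0.1, -0.4]
opening: 0.996
finger_force: 0.0
```

```bash
python3 d.py .452,.173,.16,5 .452,.173,.052,5 | tail -4
```

```text
1.3 [ 0.4706 -0.052   0.2499] [ 0.35  0.51 -0.52  1.98  0.37  0.74 -0.3 ]
.452,.173,.16,5 ([22.57, 0.09, 9.0], [-0.0, -0.0, -0.1])
.452,.173,.052,5 ([22.57, 0.09, 19.8], [-0.0, -0.0, -0.1])
```

Request:
carry_out:
  rows:
    - [[22.6,0.1,8],[0,0,0],0]
    - [[22.6,0.1,8],[0,0,0],0]
    - [[22.6,0.1,8],[0,0,0],0]
    - [[22.6,0.1,8],[0,0,0],0]
    - [[22.6,0.1,8],[0,0,0],0]
    - [[22.6,0.1,8],[0,0,0],0]
    - [[22.6,0.1,8],[0,0,0],0]
    - [[22.6,0.1,11],[0,0,0],0]
    - [[22.6,0.1,14],[0,0,0],0]
    - [[22.6,0.1,17],[0,0,0],0]
    - [[22.6,0.1,19],[0,0,0],0]
    - [[22.6,0.1,19.8],[0,0,0],0]

```text
clock: 2.5
tool_pos: [0.453, 0.169, 0.0509]
eef_rot: [0.678, 0.735, -0.002, 0.0]
contact_force: [-0.9, -0.2, 0.1]
opening: 0.997
finger_force: 0.0
```

Request:
carry_out:
  rows:
    - [[0,0,0],[0,0,0],0]
    - [[0,0,0],[0,0,0],1]
    - [[0,0,0],[0,0,0],1]
    - [[0,0,0],[0,0,0],1]
    - [[0,0,0],[0,0,0],1]
    - [[0,0,0],[0,0,0],1]
    - [[0,0,0],[0,0,0],1]
  newtons: 25

```text
clock: 3.2
tool_pos: [0.4532, 0.1716, 0.0528]
eef_rot: [0.676, 0.736, 0.0, 0.0]
contact_force: [-1.3, -0.3, 6.6]
opening: 0.701
finger_force: 24.0
```

```bash
python3 d.py .4758,-.0425,.14,3.5  .4758,-.0425,.050,3.5
```

```text
3.2 [0.4532 0.1716 0.0528] [-0.35  0.85 -0.17  2.11  0.61  0.22 -0.98]
.4758,-.0425,.14,3.5 ([-21.53, 0.44, -8.72], [0.0, -0.0, 1.4])
.4758,-.0425,.050,3.5 ([-21.53, 0.43, 0.28], [0.0, -0.0, 1.4])
```

Request:
carry_out:
  rows:
    - [[0,0,-3],[0,0,0],1]
    - [[0,0,-6],[0,0,0],1]
    - [[-4,0.1,-8],[0,0,0.5],1]
    - [[-8,0.2,-8],[0,0,1.4],1]
    - [[-12,0.3,-8],[0,0,1.4],1]
    - [[-16,0.4,-8],[0,0,1.4],1]
    - [[-19.5,0.4,-8],[0,0,1.4],1]
    - [[-21.5,0.4,-7],[0,0,1.4],1]
    - [[-21.5,0.4,-5],[0,0,1.4],1]
    - [[-21.5,0.4,-3],[0,0,1.4],1]
    - [[-21.5,0.4,-1.5],[0,0,1.4],1]
    - [[-21.5,0.4,-1],[0,0,1.4],1]

```text
clock: 4.4
tool_pos: [0.4745, -0.0423, 0.0609]
eef_rot: [0.685, 0.728, -0.001, -0.001]
contact_force: [-0.4, 0.3, -2.0]
opening: 0.698
finger_force: 24.9
```

```bash
python3 d.py .4758,-.0425,.050,3.5
python3 - <<'E'
from plant import r
import numpy as np,cv2; from crop import crop; from geo import proj
i=r.snapshot("scene")["image"]; crop(i,220,370,170,282,5.3,"c4")
print(proj([[.4758,-.0425,0],[.4758,-.0425,.086]],"scene"))
E
```

```text
4.4 [ 0.4745 -0.0423  0.0609] [ 0.13  0.83 -0.22  2.13  0.71  0.25 -0.66]
.4758,-.0425,.050,3.5 ([-0.02, 0.13, 1.09], [-0.1, 0.0, -0.0])
[[306.73472609 228.4676127 ]
 [308.01899277 204.82431075]]
```

View pics/c4.png

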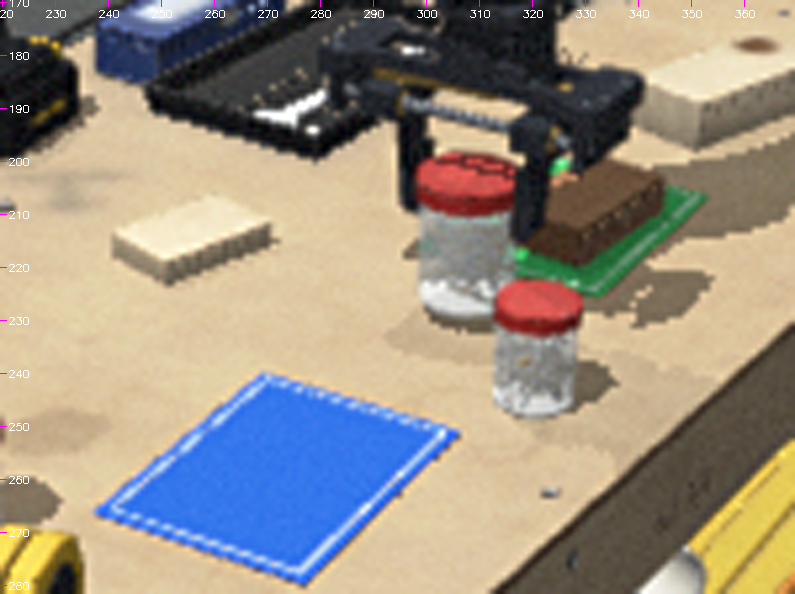

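The scene view shows the jar upright in the fingers at (307,215), with the blue mat cleared. I'll set it down.

Request:
carry_out:
  rows:
    - [[0,0.1,0.4],[0,0,0],1]
    - [[0,0.1,0.8],[0,0,0],1]
    - [[0,0.1,0.9],[0,0,0],1]
    - [[0,0.1,1.0],[0,0,0],1]
    - [[0,0.1,1.0],[0,0,0],1]

```text
clock: 4.95
tool_pos: [0.4764, -0.0423, 0.0523]
eef_rot: [0.685, 0.728, 0.0, 0.0]
contact_force: [-0.5, -0.7, -2.1]
opening: 0.701
finger_force: 24.9
```

Request:
carry_out:
  rows:
    - [[0,0,0.1],[0,0,0],1]
    - [[0,0,0.2],[0,0,0],1]
    - [[0,0,0.2],[0,0,0],1]

```text
clock: 5.25
tool_pos: [0.4764, -0.0428, 0.0509]
eef_rot: [0.686, 0.728, -0.0, 0.001]
contact_force: [-1.6, -0.9, 7.2]
opening: 0.702
finger_force: 24.2
```

Contact with the bench. Release and rise straight up, then go to the sanding block.

Request:
carry_out:
  rows:
    - [[0,0,0],[0,0,0],0.15]
    - [[0,0,0],[0,0,0],0]
    - [[0,0,0],[0,0,0],0]
    - [[0,0,0],[0,0,0],0]
    - [[0,0,-2],[0,0,0],0]
    - [[0,0,-5],[0,0,0],0]
    - [[0,0,-9],[0,0,0],0]
    - [[0,0,-13],[0,0,0],0]

```text
clock: 6.05
tool_pos: [0.4757, -0.0422, 0.1812]
eef_rot: [0.685, 0.728, -0.0, -0.001]
contact_force: [0.5, -1.0, 0.2]
opening: 1.001
finger_force: 0.0
```

```bash
python3 d.py .4724,-.1895,.18,-1.5 .4724,-.1895,.008,-1.5
```

```text
6.05 [ 0.4757 -0.0422  0.1812] [ 0.3   0.63 -0.49  2.05  0.53  0.59 -0.5 ]
.4724,-.1895,.18,-1.5 ([-14.68, -1.22, 0.12], [-0.1, -0.0, 5.0])
.4724,-.1895,.008,-1.5 ([-14.69, -1.2, 17.32], [-0.1, -0.0, 5.0])
```

Request:
carry_out:
  rows:
    - [[-5,-0.4,0],[0,0,2],0]
    - [[-10,-0.8,0],[0,0,4],0]
    - [[-14.7,-1.2,1],[0,0,5],0]
    - [[-14.7,-1.2,4],[0,0,5],0]
    - [[-14.7,-1.2,7],[0,0,5],0]
    - [[-14.7,-1.2,10],[0,0,5],0]
    - [[-14.7,-1.2,13],[0,0,5],0]
    - [[-14.7,-1.2,15.5],[0,0,5],0]
    - [[-14.7,-1.2,16.8],[0,0,5],0]
    - [[-14.7,-1.2,17.3],[0,0,5],0]
    - [[-14.7,-1.2,17.5],[0,0,5],0]
    - [[-14.7,-1.2,17.5],[0,0,5],0]

```text
clock: 7.25
tool_pos: [0.4735, -0.1897, 0.0054]
eef_rot: [0.717, 0.697, 0.0, 0.0]
contact_force: [-0.0, 0.1, -0.0]
opening: 1.001
finger_force: 0.0
```

Request:
carry_out:
  rows:
    - [[0,0,0],[0,0,0],1]
    - [[0,0,0],[0,0,0],1]
    - [[0,0,0],[0,0,0],1]
    - [[0,0,0],[0,0,0],1]
    - [[0,0,0],[0,0,0],1]
    - [[0,0,0],[0,0,0],1]
  newtons: 30

```text
clock: 7.85
tool_pos: [0.4732, -0.1899, 0.0054]
eef_rot: [0.717, 0.697, -0.0, 0.0]
contact_force: [-0.9, 0.2, 4.8]
opening: 0.655
finger_force: 30.0
```

```bash
python3 d.py .456,.1815,.16,4.8  .456,.1815,.016,4.8
```

```text
7.85 [ 0.4732 -0.1899  0.0054] [ 0.4   0.95 -0.18  2.04  0.77  0.21 -0.49]
.456,.1815,.16,4.8 ([37.07, -2.72, -15.48], [0.0, 0.0, -6.4])
.456,.1815,.016,4.8 ([37.08, -2.72, -1.08], [0.0, 0.0, -6.4])
```

Request:
carry_out:
  rows:
    - [[0,0,-3],[0,0,0],1]
    - [[0,0,-7],[0,0,0],1]
    - [[0,0,-11],[0,0,0],1]
    - [[0.5,0,-15],[0,0,0],1]
    - [[3.5,-0.3,-18],[0,0,-1],1]
    - [[8,-0.6,-18],[0,0,-2],1]
    - [[12.5,-0.9,-18],[0,0,-3],1]
    - [[17,-1.2,-18],[0,0,-4],1]
    - [[21.5,-1.6,-18],[0,0,-5],1]
    - [[26,-2,-18],[0,0,-6],1]
    - [[30.5,-2.4,-18],[0,0,-6.4],1]
    - [[35,-2.7,-18],[0,0,-6.4],1]

```text
clock: 9.05
tool_pos: [0.455, 0.1625, 0.1849]
eef_rot: [0.676, 0.737, -0.0, -0.0]
contact_force: [0.9, 0.7, -0.4]
opening: 0.657
finger_force: 30.0
```

```bash
python3 d.py .456,.1815,.016,4.8 .456,.1815,.006,4.8
python3 - <<'E'
from plant import r
import cv2
from geo import *
np.set_printoptions(precision=4,suppress=True)
# green and blue mats now clear: fit by colour masks
for n in("top","scene"):
    i=r.snapshot(n)["image"]; np.save(f"pics/{n}1.npy",i)
E
```

```text
9.05 [0.455  0.1625 0.1849] [-0.13  0.63 -0.48  2.03  0.5   0.6  -0.88]
.456,.1815,.016,4.8 ([1.89, 0.27, 16.89], [-0.0, 0.0, 0.1])
.456,.1815,.006,4.8 ([1.89, 0.27, 17.89], [-0.0, 0.0, 0.1])
```

Request:
carry_out:
  rows:
    - [[1.9,0.3,3],[0,0,0],1]
    - [[1.9,0.3,6],[0,0,0],1]
    - [[1.9,0.3,9],[0,0,0],1]
    - [[1.9,0.3,12],[0,0,0],1]
    - [[1.9,0.3,14.5],[0,0,0],1]
    - [[1.9,0.3,16],[0,0,0],1]
    - [[1.9,0.3,17],[0,0,0],1]
    - [[1.9,0.3,17.5],[0,0,0],1]
    - [[1.9,0.3,17.8],[0,0,0],1]
    - [[1.9,0.3,17.9],[0,0,0],1]
    - [[1.9,0.3,17.9],[0,0,0],1]

```text
clock: 10.25
tool_pos: [0.4574, 0.1802, 0.0065]
eef_rot: [0.677, 0.736, 0.0, 0.0]
contact_force: [-0.5, 0.1, -0.7]
opening: 0.655
finger_force: 30.0
```

```bash
cat > mats.py <<'E'
import cv2
from geo import *
np.set_printoptions(precision=4,suppress=True)
def green():
    obs=[]
    for n in("top","scene"):
        h=cv2.cvtColor(np.load(f"pics/{n}1.npy"),cv2.COLOR_RGB2HSV); m=cv2.inRange(h,(55,90,40),(80,255,255))
        k=cv2.morphologyEx(m,cv2.MORPH_CLOSE,np.ones((5,5))); N,L,S,_=cv2.connectedComponentsWithStats(k); j=1+np.argmax(S[1:,4]); print(n,S[j])
        c=max(cv2.findContours(np.uint8(L==j),0,1)[0],key=cv2.contourArea); q=cv2.approxPolyDP(cv2.convexHull(c),4,True)[:,0]; print(q.tolist())
green()
E
python3 mats.py
```

```text
top [ 304  231   61   45 2361]
[[360, 231], [364, 271], [308, 275], [304, 235]]
scene [317 199  36  27 621]
[[317, 221], [321, 199], [352, 207], [333, 225]]
```

Request:
carry_out:
  rows:
    - [[0,0,0.1],[0,0,0],1]
    - [[0,0,0.1],[0,0,0],1]
    - [[0,0,0.1],[0,0,0],0.2]
    - [[0,0,0.1],[0,0,0],0]
    - [[0,0,0.1],[0,0,0],0]
    - [[0,0,0.1],[0,0,0],0]
    - [[0,0,-3],[0,0,0],0]
    - [[0,0,-7],[0,0,0],0]
    - [[0,0,-11],[0,0,0],0]
    - [[0,0,-15],[0,0,0],0]
    - [[-4,1,-19],[0,0,2],0]
    - [[-9,1,-19],[0,0,4],0]

```text
clock: 11.45
tool_pos: [0.4772, 0.0999, 0.1997]
eef_rot: [0.7, 0.714, 0.005, 0.001]
contact_force: [1.3, -0.9, -0.5]
opening: 0.999
finger_force: 0.0
```

```bash
python3 d.py .50,-.25,.2,-8 .4805,-.4253,.2,-15.1
```

```text
11.45 [0.4772 0.0999 0.1997] [ 0.03  0.61 -0.53  2.01  0.5   0.64 -0.81]
.50,-.25,.2,-8 ([-35.02, 1.62, -0.2], [0.5, -0.3, 9.1])
.4805,-.4253,.2,-15.1 ([-52.51, -0.66, -0.32], [0.5, -0.4, 16.2])
```

Request:
carry_out:
  rows:
    - [[-35,1.6,0],[0,0,9],0]
    - [[-35,1.6,0],[0,0,9],0]
    - [[-35,1.6,0],[0,0,9],0]
    - [[-35,1.6,0],[0,0,9],0]
    - [[-35,1.6,0],[0,0,9],0]
    - [[-35,1.6,0],[0,0,9],0]
    - [[-52,-0.7,0],[0,0,16],0]
    - [[-52,-0.7,0],[0,0,16],0]
    - [[-52,-0.7,0],[0,0,16],0]
    - [[-52,-0.7,0],[0,0,16],0]
    - [[-52,-0.7,0],[0,0,16],0]
    - [[-52,-0.7,0],[0,0,16],0]

```text
clock: 12.65
tool_pos: [0.4723, -0.4283, 0.1947]
eef_rot: [0.796, 0.605, -0.001, 0.0]
contact_force: [0.0, 0.3, -1.0]
opening: 1.0
finger_force: 0.0
```

```bash
python3 d.py .4805,-.4253,.009,-15.1
python3 - <<'E'
from plant import r
from crop import crop
import numpy as np
for n in("top","scene"):
    s=r.snapshot(n)["image"]; np.save(f"pics/{n}2.npy",s)
crop(np.load("pics/top2.npy"),175,315,205,300,5.6,"c5")
E
```

```text
12.65 [ 0.4723 -0.4283  0.1947] [ 0.94  0.8  -0.53  1.56  0.47  0.92 -0.02]
.4805,-.4253,.009,-15.1 ([0.56, 0.73, 18.57], [-0.1, 0.2, -0.5])
```

View pics/c5.png

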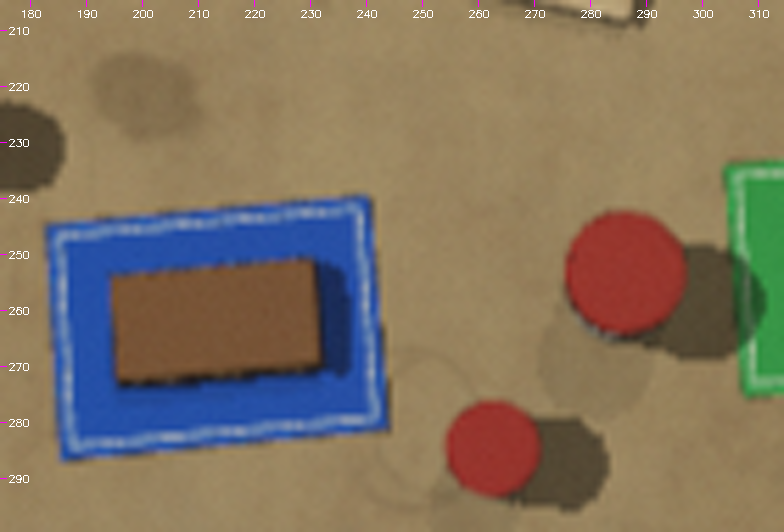

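Request:
carry_out:
  rows:
    - [[0.6,0.7,3],[0,0,0],0]
    - [[0.6,0.7,6],[0,0,0],0]
    - [[0.6,0.7,9],[0,0,0],0]
    - [[0.6,0.7,12],[0,0,0],0]
    - [[0.6,0.7,14.5],[0,0,0],0]
    - [[0.6,0.7,16.5],[0,0,0],0]
    - [[0.6,0.7,17.8],[0,0,0],0]
    - [[0.6,0.7,18.4],[0,0,0],0]
    - [[0.6,0.7,18.6],[0,0,0],0]
    - [[0.6,0.7,18.6],[0,0,0],0]

```text
clock: 13.75
tool_pos: [0.4837, -0.4193, 0.0103]
eef_rot: [0.794, 0.608, 0.0, 0.0]
contact_force: [0.0, 0.2, 0.1]
opening: 0.998
finger_force: 0.0
```

```bash
python3 - <<'E'
from m1 import *
c5=lambda *P:[(175+x/5.6-.5,205+y/5.6-.5) for x,y in P]
print()
go("sand@blue",[("top",A,c5((110,273),(315,258),(322,368),(116,380)))],.058,.112,[.45,.18,.03,0])
for x,y in((110,273),(315,258),(322,368),(116,380)): print(pt("top",c5((x,y))[0],.030))
print("jar",pt("top",c5((626,272))[0],.086))
go("blue",[("top",A,c5((46,226),(369,197),(388,430),(64,460)))],.13,.18,[.55,.2,0,0])
E
python3 d.py .4805,-.4253,.009,-15.1
```

```text
blue [0.456  0.1815 0.0013 0.0832] yaw 4.8 res 0.75
green [ 0.4851 -0.1942  0.0018  0.0617] yaw 3.5 res 0.6
sand [ 0.4724 -0.1895  0.0306 -0.0257] yaw -1.5 res 1.12
thick [ 0.4805 -0.4253  0.0373 -0.2633] yaw -15.1 res 1.11
thin [ 0.6601 -0.0093  0.0181 -0.1959] yaw -11.2 res 1.94
jar (array([0.4524, 0.1733, 0.0863]), array([-0.1111, -0.1938,  0.215 ,  0.0371]))

sand@blue [0.4577 0.1798 0.0247 0.0611] yaw 3.5 res 0.4
[0.4829 0.237 ]
[0.4902 0.126 ]
[0.4305 0.1217]
[0.4251 0.2325]
jar [ 0.4753 -0.0414]
blue [ 0.4569  0.183  -0.0137  0.0864] yaw 4.9 res 0.35
13.75 [ 0.4837 -0.4193  0.0103] [ 0.85  1.04 -0.39  1.63  0.63  0.59 -0.16]
.4805,-.4253,.009,-15.1 ([-0.67, -0.16, 0.13], [0.1, 0.0, -0.0])
```

Request:
carry_out:
  rows:
    - [[-0.7,-0.2,0.1],[0,0,0],0]
    - [[-0.7,-0.2,0.1],[0,0,0],0]
    - [[-0.7,-0.2,0.1],[0,0,0],1]
    - [[-0.7,-0.2,0.1],[0,0,0],1]
    - [[-0.7,-0.2,0.1],[0,0,0],1]
    - [[-0.7,-0.2,0.1],[0,0,0],1]
    - [[-0.7,-0.2,0.1],[0,0,0],1]
    - [[-0.7,-0.2,0.1],[0,0,0],1]
  newtons: 40

```text
clock: 14.55
tool_pos: [0.4798, -0.4256, 0.0088]
eef_rot: [0.794, 0.608, 0.0, 0.0]
contact_force: [1.0, 0.1, 0.8]
opening: 0.722
finger_force: 40.0
```

```bash
python3 d.py .4855,-.194,.013,3.5
```

```text
14.55 [ 0.4798 -0.4256  0.0088] [ 0.86  1.05 -0.39  1.63  0.63  0.6  -0.15]
.4855,-.194,.013,3.5 ([22.51, -5.5, -0.43], [0.0, 0.0, -18.6])
```

Request:
carry_out:
  rows:
    - [[0,0,-3],[0,0,0],1]
    - [[0,0,-6],[0,0,0],1]
    - [[3,-0.7,-8],[0,0,-3],1]
    - [[7,-1.7,-8],[0,0,-7],1]
    - [[11,-2.7,-8],[0,0,-11],1]
    - [[15,-3.7,-8],[0,0,-15],1]
    - [[19,-4.7,-8],[0,0,-18],1]
    - [[22.5,-5.5,-8],[0,0,-18.6],1]
    - [[22.5,-5.5,-6],[0,0,-18.6],1]
    - [[22.5,-5.5,-4],[0,0,-18.6],1]
    - [[22.5,-5.5,-3],[0,0,-18.6],1]
    - [[22.5,-5.5,-3],[0,0,-18.6],1]

```text
clock: 15.75
tool_pos: [0.484, -0.194, 0.0374]
eef_rot: [0.685, 0.728, -0.001, -0.001]
contact_force: [0.4, -0.2, -2.3]
opening: 0.721
finger_force: 40.0
```

```bash
python3 d.py .4855,-.194,.011,3.5
python3 - <<'E'
from plant import r
from crop import crop
import numpy as np
crop(r.snapshot("scene")["image"],295,365,165,232,8.5,"c6")
E
```

```text
15.75 [ 0.484  -0.194   0.0374] [ 0.48  0.91 -0.32  2.    0.78  0.36 -0.41]
.4855,-.194,.011,3.5 ([-0.01, 0.16, 2.64], [-0.2, -0.0, -0.0])
```

View pics/c6.png

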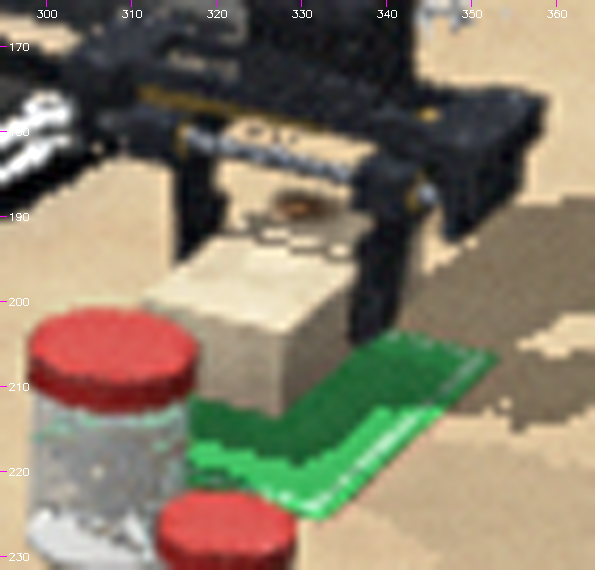

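The thick block is held level above the green mat, with its near end at scene pixel (328,207). I'll lower it.

Request:
carry_out:
  rows:
    - [[0,0.1,1],[0,0,0],1]
    - [[0,0.1,1.8],[0,0,0],1]
    - [[0,0.1,2.3],[0,0,0],1]
    - [[0,0.1,2.6],[0,0,0],1]
    - [[0,0.1,2.7],[0,0,0],1]
    - [[0,0.1,2.7],[0,0,0],1]
    - [[0,0.1,2.7],[0,0,0],0.2]
    - [[0,0.1,2.7],[0,0,0],0]
    - [[0,0.1,2.7],[0,0,0],0]
    - [[0,0.1,2.7],[0,0,0],0]
    - [[0,0.1,0],[0,0,0],0]
    - [[0,0.1,-4],[0,0,0],0]

```text
clock: 17.0
tool_pos: [0.4847, -0.1936, 0.0779]
eef_rot: [0.685, 0.728, -0.001, -0.002]
contact_force: [0.4, 0.7, 0.2]
opening: 1.002
finger_force: 0.0
```

```bash
python3 d.py .4855,-.194,.2,3.5 .660,-.0093,.2,-11.2 .660,-.0093,.004,-11.2
```

```text
17.0 [ 0.4847 -0.1936  0.0779] [ 0.53  0.84 -0.41  1.99  0.72  0.46 -0.35]
.4855,-.194,.2,3.5 ([-0.04, 0.03, -12.21], [-0.2, -0.1, 0.0])
.660,-.0093,.2,-11.2 ([17.33, 18.57, -12.27], [-0.2, -0.0, 14.7])
.660,-.0093,.004,-11.2 ([17.31, 18.66, 7.33], [-0.2, -0.0, 14.7])
```

Request:
carry_out:
  rows:
    - [[0,0,-4],[0,0,0],0]
    - [[2,3,-7],[0,0,2],0]
    - [[5,6,-9],[0,0,5],0]
    - [[8,9,-9],[0,0,8],0]
    - [[11,12,-9],[0,0,11],0]
    - [[14,15,-9],[0,0,14],0]
    - [[17.3,18.6,-8],[0,0,14.7],0]
    - [[17.3,18.6,-5],[0,0,14.7],0]
    - [[17.3,18.6,-2],[0,0,14.7],0]
    - [[17.3,18.6,0],[0,0,14.7],0]
    - [[17.3,18.6,0],[0,0,14.7],0]

```text
clock: 18.1
tool_pos: [0.6586, -0.0105, 0.0754]
eef_rot: [0.773, 0.635, -0.003, -0.002]
contact_force: [-0.6, -0.2, -0.1]
opening: 0.996
finger_force: 0.0
```

```bash
python3 - <<'E'
from m1 import *
o=[("top",A,c2((32,18),(150,48),(140,110),(18,88))),("scene",[0,3,2,1],c3((188,200),(229,218),(307,188),(264,171)))]
print(fit(o,.055,.09,[.66,0,.018,-.2])[1])
for i,q in enumerate(zip(o[0][2],[o[1][2][k] for k in(0,3,2,1)])): print(i,tri(*q), )
s=np.load("pics/top0.npy",allow_pickle=True).item()["image"]; b=np.load("pics/scene0.npy",allow_pickle=True).item()["image"]
f=lambda im,c,r,w,h,k:cv2.resize(im[r:r+h,c:c+w,::-1],None,fx=k,fy=k,interpolation=cv2.INTER_CUBIC)
p,_=fit(o,.055,.09,[.66,0,.018,-.2])
a=f(s,252,180,48,36,8); d=f(b,236,200,48,36,8)
for im,n,O in((a,"top",(252,180)),(d,"scene",(236,200))):
    cv2.polylines(im,[np.int32((proj(corners(p,.055,.09),n)+.5-O)*8)],True,(0,255,0),1)
cv2.imwrite("pics/c7.png",np.hstack([a,d]))
E
python3 d.py .660,-.0093,.004,-11.2
```

```text
blue [0.456  0.1815 0.0013 0.0832] yaw 4.8 res 0.75
green [ 0.4851 -0.1942  0.0018  0.0617] yaw 3.5 res 0.6
sand [ 0.4724 -0.1895  0.0306 -0.0257] yaw -1.5 res 1.12
thick [ 0.4805 -0.4253  0.0373 -0.2633] yaw -15.1 res 1.11
thin [ 0.6601 -0.0093  0.0181 -0.1959] yaw -11.2 res 1.94
jar (array([0.4524, 0.1733, 0.0863]), array([-0.1111, -0.1938,  0.215 ,  0.0371]))
[[ 0.0711 -0.0854]
 [ 0.0488 -1.936 ]
 [-0.7538  0.1396]
 [ 0.0468  0.0381]
 [-0.2613 -0.2204]
 [ 0.3613  0.7101]
 [ 0.5889  0.3049]
 [ 0.4077 -0.5261]]
0 (array([0.6953, 0.0295, 0.0176]), array([ 0.0721,  0.114 , -0.1425, -0.031 ]))
1 (array([ 0.6748, -0.0572,  0.017 ]), array([-0.4516, -0.7476,  0.9581,  0.1877]))
2 (array([ 0.6261, -0.0498,  0.0178]), array([-0.2194, -0.3736,  0.4705,  0.0862]))
3 (array([0.6421, 0.0407, 0.0207]), array([-0.1156, -0.188 ,  0.2303,  0.047 ]))
18.1 [ 0.6586 -0.0105  0.0754] [ 0.16  0.97 -0.41  1.55  0.51  0.74 -0.68]
.660,-.0093,.004,-11.2 ([0.16, 0.16, 7.14], [-0.4, 0.1, -0.0])
```

View pics/c7.png

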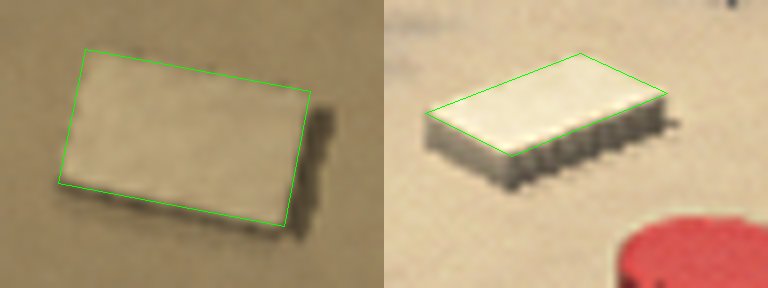

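The thin-block outline matches both views within about 1 px, so I'll go down and grip.

Request:
carry_out:
  rows:
    - [[0.1,0.1,2.5],[0,0,0],0]
    - [[0.1,0.1,5],[0,0,0],0]
    - [[0.1,0.1,6.5],[0,0,0],0]
    - [[0.1,0.1,7],[0,0,0],0]
    - [[0.1,0.1,7.1],[0,0,0],0]
    - [[0.1,0.1,7.1],[0,0,0],0]
    - [[0.1,0.1,7.1],[0,0,0],1]
    - [[0.1,0.1,7.1],[0,0,0],1]
    - [[0.1,0.1,7.1],[0,0,0],1]
    - [[0.1,0.1,7.1],[0,0,0],1]
    - [[0.1,0.1,7.1],[0,0,0],1]
    - [[0.1,0.1,7.1],[0,0,0],1]
  newtons: 30

```text
clock: 19.3
tool_pos: [0.6624, -0.0094, 0.0078]
eef_rot: [0.773, 0.634, -0.0, 0.0]
contact_force: [-0.9, -0.5, 2.3]
opening: 0.619
finger_force: 30.0
```

```bash
python3 - <<'E'
from plant import r
from crop import crop
import numpy as np
for n in("top","scene"):
    s=r.snapshot(n)["image"]; np.save(f"pics/{n}3.npy",s)
a=np.load("pics/top3.npy"); b=np.load("pics/scene3.npy")
im=np.zeros((70,160,3),np.uint8); im[:,:80]=a[220:290,295:375]; im[:65,80:]=b[165:230,295:375]
crop(im,0,160,0,70,5,"c8")
E
python3 d.py .4855,-.194,.1,3.5 .4855,-.194,.044,3.5
```

```text
19.4 [ 0.6624 -0.0094  0.0078] [ 0.13  1.06 -0.36  1.56  0.56  0.63 -0.71]
.4855,-.194,.1,3.5 ([-21.56, -13.75, -9.22], [-0.0, 0.0, -14.7])
.4855,-.194,.044,3.5 ([-21.56, -13.75, -3.62], [-0.0, 0.0, -14.7])
```

View pics/c8.png

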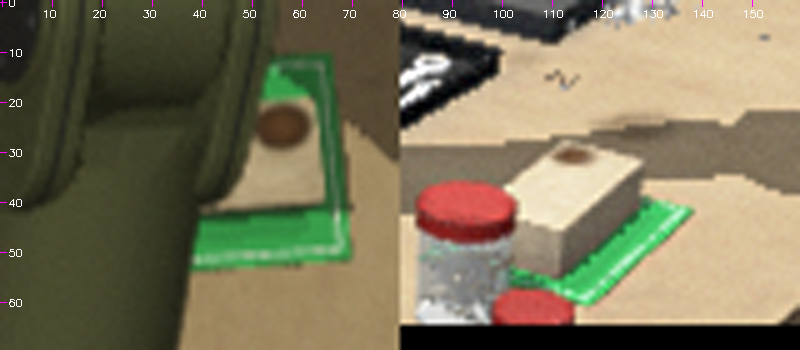

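```bash
python3 - <<'E' | tail -8
from m1 import *
e=lambda *P:[(295+(x-400)/5-.5,165+y/5-.5) for x,y in P]
t=lambda *P:[(295+x/5-.5,220+y/5-.5) for x,y in P]
for P in (corners([.485,-.1937,.040,.0611],.064,.14),corners([.485,-.1937,.002,.0611],.064,.14)):
    print((proj(P,"scene")-[294.5,164.5])*5+[400,0]); 
print((proj(corners([.485,-.1937,.040,.0611],.064,.14),"top")-[294.5,219.5])*5)
E
```

```text
[[474.9197 259.6374]
 [562.0503 189.3843]
 [642.0751 209.6459]
 [558.7315 282.5355]]
[[ 87.4212 113.8961]
 [315.3754  98.5221]
 [325.865  203.0304]
 [ 96.1732 218.7727]]
```

Request:
carry_out:
  rows:
    - [[0,0,-3],[0,0,0],1]
    - [[0,0,-7],[0,0,0],1]
    - [[0,0,-11],[0,0,0],1]
    - [[-3,-2,-12],[0,0,-2],1]
    - [[-6.5,-4,-12],[0,0,-5],1]
    - [[-10,-6.3,-12],[0,0,-8],1]
    - [[-13.5,-8.5,-12],[0,0,-11],1]
    - [[-17,-10.7,-12],[0,0,-14],1]
    - [[-20,-12.7,-12],[0,0,-14.7],1]
    - [[-21.6,-13.7,-11],[0,0,-14.7],1]
    - [[-21.6,-13.7,-8],[0,0,-14.7],1]
    - [[-21.6,-13.7,-6],[0,0,-14.7],1]

```text
clock: 20.6
tool_pos: [0.4853, -0.1956, 0.0666]
eef_rot: [0.686, 0.727, -0.0, 0.0]
contact_force: [-0.2, 0.4, -1.3]
opening: 0.622
finger_force: 30.0
```

Request:
carry_out:
  rows:
    - [[0,0,0],[0,0,0],1]
    - [[0,0,0.5],[0,0,0],1]
    - [[0,0,0.5],[0,0,0],1]

```text
clock: 20.9
tool_pos: [0.4865, -0.1943, 0.0629]
eef_rot: [0.685, 0.728, 0.0, 0.0]
contact_force: [-0.3, 0.3, 0.0]
opening: 0.617
finger_force: 30.0
```

```bash
python3 d.py .485,-.194,.048,3.5
```

```text
20.9 [ 0.4865 -0.1943  0.0629] [ 0.52  0.87 -0.38  1.99  0.76  0.43 -0.38]
.485,-.194,.048,3.5 ([0.04, -0.15, 1.49], [0.1, 0.0, -0.0])
```

Request:
carry_out:
  rows:
    - [[0,-0.1,0.5],[0,0,0],1]
    - [[0,-0.1,0.9],[0,0,0],1]
    - [[0,-0.1,1.2],[0,0,0],1]
    - [[0,-0.1,1.4],[0,0,0],1]
    - [[0,-0.1,1.5],[0,0,0],1]
    - [[0,-0.1,1.5],[0,0,0],1]

```text
clock: 21.5
tool_pos: [0.4849, -0.1945, 0.0477]
eef_rot: [0.685, 0.728, -0.0, 0.0]
contact_force: [-0.4, 0.3, 1.8]
opening: 0.623
finger_force: 30.0
```

Request:
carry_out:
  rows:
    - [[0,0,0],[0,0,0],0.4]
    - [[0,0,0],[0,0,0],0.2]
    - [[0,0,0],[0,0,0],0]
    - [[0,0,0],[0,0,0],0]
    - [[0,0,0],[0,0,0],0]
    - [[0,0,-3],[0,0,0],0]
    - [[0,0,-7],[0,0,0],0]
    - [[0,0,-11],[0,0,0],0]
    - [[0,0,-15],[0,0,0],0]
    - [[0,0,-15],[0,0,0],0]

```text
clock: 22.5
tool_pos: [0.4881, -0.1949, 0.2022]
eef_rot: [0.686, 0.728, 0.002, 0.004]
contact_force: [0.3, -0.7, -0.5]
opening: 1.005
finger_force: 0.0
```

```bash
python3 d.py .53,.1,.2,8 .4555,.3985,.17,14
```

```text
22.5 [ 0.4881 -0.1949  0.2022] [ 0.66  0.66 -0.6   1.9   0.55  0.74 -0.2 ]
.53,.1,.2,8 ([29.18, 5.94, 0.19], [0.5, 0.2, -4.6])
.4555,.3985,.17,14 ([59.43, 0.26, 3.06], [0.5, 0.2, -10.6])
```

Request:
carry_out:
  rows:
    - [[29,6,0],[0,0,-4.6],0]
    - [[29,6,0],[0,0,-4.6],0]
    - [[29,6,0],[0,0,-4.6],0]
    - [[29,6,0],[0,0,-4.6],0]
    - [[29,6,0],[0,0,-4.6],0]
    - [[29,6,0],[0,0,-4.6],0]
    - [[58,0.3,0],[0,0,-10.6],0]
    - [[58,0.3,0],[0,0,-10.6],0]
    - [[58,0.3,0],[0,0,-10.6],0]
    - [[58,0.3,0],[0,0,-10.6],0]
    - [[58,0.3,0],[0,0,-10.6],0]
    - [[58,0.3,0],[0,0,-10.6],0]

```text
clock: 23.7
tool_pos: [0.4517, 0.3866, 0.1967]
eef_rot: [0.615, 0.789, -0.0, -0.0]
contact_force: [0.3, -0.3, -0.6]
opening: 1.006
finger_force: 0.0
```

Request:
carry_out:
  rows:
    - [[0,0,2],[0,0,0],0]
    - [[0,0,4],[0,0,0],0]
    - [[0,0,4],[0,0,0],0]
    - [[0,0,4],[0,0,0],0]

```text
clock: 24.1
tool_pos: [0.4528, 0.3841, 0.1571]
eef_rot: [0.615, 0.788, -0.001, 0.0]
contact_force: [-1.1, 0.3, 0.7]
opening: 0.999
finger_force: 0.0
```

```bash
python3 d.py .4555,.3985,.03,14
python3 - <<'E'
from plant import r
from crop import crop
import numpy as np
from m1 import *
for n in("top","scene"):
    s=r.snapshot(n)["image"]; np.save(f"pics/{n}4.npy",s)
a=np.load("pics/top4.npy"); b=np.load("pics/scene4.npy")
for n,o,i,z in(("top",a,0,.058),("top",a,0,.04),):
    pass
im=np.zeros((150,160,3),np.uint8); im[:70,:80]=a[220:290,295:375]; im[:65,80:]=b[165:230,295:375]; im[70:,:80]=b[245:325,190:270]
crop(im,0,160,0,150,4,"c9")
E
```

```text
24.1 [0.4528 0.3841 0.1571] [-0.48  0.8  -0.53  1.73  0.55  0.77 -1.04]
.4555,.3985,.03,14 ([1.35, 0.62, 12.71], [-0.1, 0.1, 0.0])
blue [0.456  0.1815 0.0013 0.0832] yaw 4.8 res 0.75
green [ 0.4851 -0.1942  0.0018  0.0617] yaw 3.5 res 0.6
sand [ 0.4724 -0.1895  0.0306 -0.0257] yaw -1.5 res 1.12
thick [ 0.4805 -0.4253  0.0373 -0.2633] yaw -15.1 res 1.11
thin [ 0.6601 -0.0093  0.0181 -0.1959] yaw -11.2 res 1.94
jar (array([0.4524, 0.1733, 0.0863]), array([-0.1111, -0.1938,  0.215 ,  0.0371]))
```

View pics/c9.png

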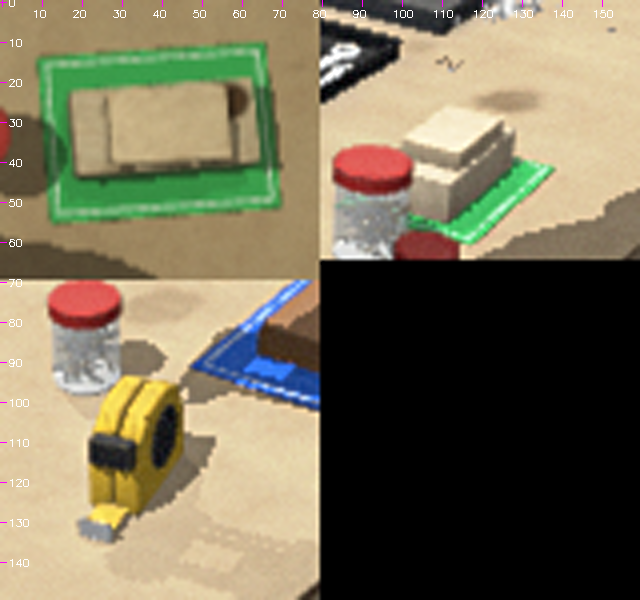

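The stack on the green mat is centred and square: in the top crop the thick block spans 71–257 between mat edges at 45 and 274. The tape measure is undisturbed. I'll grip it next.

Request:
carry_out:
  rows:
    - [[1.4,0.6,0],[0,0,0],0]
    - [[1.4,0.6,2],[0,0,0],0]
    - [[1.4,0.6,5],[0,0,0],0]
    - [[1.4,0.6,8],[0,0,0],0]
    - [[1.4,0.6,10.5],[0,0,0],0]
    - [[1.4,0.6,12],[0,0,0],0]
    - [[1.4,0.6,12.7],[0,0,0],0]
    - [[1.4,0.6,12.9],[0,0,0],0]
    - [[1.4,0.6,12.9],[0,0,0],0]

```text
clock: 25.1
tool_pos: [0.4559, 0.4001, 0.0294]
eef_rot: [0.615, 0.788, 0.001, 0.0]
contact_force: [-0.4, -0.6, 0.7]
opening: 1.003
finger_force: 0.0
```

Request:
carry_out:
  rows:
    - [[0,0,0],[0,0,0],0.3]
    - [[0,0,0],[0,0,0],0.4]
    - [[0,0,0],[0,0,0],0.5]
    - [[0,0,0],[0,0,0],0.6]
    - [[0,0,0],[0,0,0],1]
    - [[0,0,0],[0,0,0],1]
    - [[0,0,0],[0,0,0],1]
    - [[0,0,0],[0,0,0],1]
    - [[0,0,0],[0,0,0],1]
  newtons: 25

```text
clock: 26.0
tool_pos: [0.4561, 0.3998, 0.0287]
eef_rot: [0.615, 0.788, 0.0, 0.0]
contact_force: [2.3, 0.1, -0.2]
opening: 0.384
finger_force: 24.6
```

```bash
python3 d.py .5676,.1908,.15,4.8 .5676,.1908,.03,4.8
```

```text
26.0 [0.4561 0.3998 0.0287] [-0.57  0.99 -0.41  1.74  0.68  0.56 -1.16]
.5676,.1908,.15,4.8 ([-22.98, 5.76, -12.13], [0.1, -0.0, 9.2])
.5676,.1908,.03,4.8 ([-22.98, 5.75, -0.13], [0.1, -0.0, 9.2])
```

Request:
carry_out:
  rows:
    - [[0,0,-3],[0,0,0],1]
    - [[0,0,-7],[0,0,0],1]
    - [[0,0,-11],[0,0,0],1]
    - [[-3.5,0.8,-12],[0,0,1],1]
    - [[-7.5,1.8,-12],[0,0,3],1]
    - [[-11.5,2.8,-12],[0,0,5],1]
    - [[-15.5,3.8,-12],[0,0,7],1]
    - [[-19.5,4.8,-12],[0,0,8.5],1]
    - [[-23,5.8,-12],[0,0,9.2],1]
    - [[-23,5.8,-10],[0,0,9.2],1]
    - [[-23,5.8,-7],[0,0,9.2],1]
    - [[-23,5.8,-4.5],[0,0,9.2],1]

```text
clock: 27.2
tool_pos: [0.5666, 0.1896, 0.0719]
eef_rot: [0.677, 0.736, -0.001, -0.001]
contact_force: [-0.0, 0.5, -3.4]
opening: 0.384
finger_force: 24.6
```

Request:
carry_out:
  rows:
    - [[0,0,2],[0,0,0],1]
    - [[0,0,2.5],[0,0,0],1]
    - [[0,0,2.5],[0,0,0],1]
    - [[0,0,2.5],[0,0,0],1]

```text
clock: 27.6
tool_pos: [0.5679, 0.191, 0.0493]
eef_rot: [0.676, 0.736, 0.0, 0.0]
contact_force: [0.1, 0.0, -3.2]
opening: 0.387
finger_force: 24.6
```

```bash
python3 d.py .5676,.1908,.0287,4.8
```

```text
27.6 [0.5679 0.191  0.0493] [-0.17  0.95 -0.42  1.76  0.66  0.57 -0.91]
.5676,.1908,.0287,4.8 ([-0.02, -0.03, 2.06], [0.0, -0.0, 0.1])
```

Request:
carry_out:
  rows:
    - [[0,0,0.8],[0,0,0],1]
    - [[0,0,1.4],[0,0,0],1]
    - [[0,0,1.7],[0,0,0],1]
    - [[0,0,1.9],[0,0,0],1]
    - [[0,0,2.0],[0,0,0],1]
    - [[0,0,2.1],[0,0,0],1]
    - [[0,0,2.1],[0,0,0],1]

```text
clock: 28.3
tool_pos: [0.5675, 0.1904, 0.0286]
eef_rot: [0.677, 0.736, -0.0, 0.0]
contact_force: [-2.1, -1.4, 6.3]
opening: 0.387
finger_force: 24.6
```

Request:
carry_out:
  rows:
    - [[0,0,0],[0,0,0],0.5]
    - [[0,0,0],[0,0,0],0.3]
    - [[0,0,0],[0,0,0],0.2]
    - [[0,0,0],[0,0,0],0.2]
    - [[0,0,-3],[0,0,0],0.2]
    - [[0,0,-7],[0,0,0],0.2]
    - [[0,0,-11],[0,0,0],0.2]
    - [[0,0,-15],[0,0,0],0.2]
    - [[0,0,-19],[0,0,0],0.2]
    - [[0,0,-20],[0,0,0],0.2]

```text
clock: 29.3
tool_pos: [0.5696, 0.1921, 0.2321]
eef_rot: [0.677, 0.736, 0.004, 0.001]
contact_force: [0.2, 0.0, 1.0]
opening: 0.801
finger_force: 0.0
```

```bash
python3 d.py .5,-.15,.23,0 .42,-.42,.25,-30
```

```text
29.3 [0.5696 0.1921 0.2321] [-0.07  0.71 -0.59  1.64  0.47  0.92 -0.75]
.5,-.15,.23,0 ([-33.5, -9.82, 0.04], [0.4, -0.2, 4.8])
.42,-.42,.25,-30 ([-59.73, -20.06, -2.12], [0.4, -0.3, 34.8])
```

Request:
carry_out:
  rows:
    - [[-33.5,-9.8,0],[0,0,5],0]
    - [[-33.5,-9.8,0],[0,0,5],0]
    - [[-33.5,-9.8,0],[0,0,5],0]
    - [[-33.5,-9.8,0],[0,0,5],0]
    - [[-33.5,-9.8,0],[0,0,5],0]
    - [[-33.5,-9.8,0],[0,0,5],0]
    - [[-33.5,-9.8,0],[0,0,5],0]
    - [[-59,-20,-2],[0,0,34],0]
    - [[-59,-20,-2],[0,0,34],0]
    - [[-59,-20,-2],[0,0,34],0]
    - [[-59,-20,-2],[0,0,34],0]
    - [[-59,-20,-2],[0,0,34],0]

```text
clock: 30.5
tool_pos: [0.4243, -0.3917, 0.2452]
eef_rot: [0.863, 0.506, -0.0, -0.0]
contact_force: [0.7, -0.1, -0.3]
opening: 1.003
finger_force: 0.0
```

```bash
cat > fin.py <<'E'
from m1 import *
from plant import r
B=np.array([.456,.1818,0]); by=np.radians(4.8)
T=B[:2]+Rz(by)@[.112,0]; print("tape target",T)
out=[]
for n,(c,w,k0,k1) in {"top":(160,215,100,88),"scene":(205,205,100,88)}.items():
    im=np.ascontiguousarray(r.snapshot(n)["image"][w:w+k1,c:c+k0,::-1]); o=cv2.resize(im,None,fx=4,fy=4,interpolation=cv2.INTER_CUBIC)
    dr=lambda P,col:cv2.polylines(o,[np.int32((proj(P,n)+.5-[c,w])*4)],True,col,1)
    dr(corners([*T,.0,by],.034,.078),(0,0,255)); dr(corners([*T,.068,by],.034,.078),(0,255,0))
    dr(corners([*B[:2],.030,by],.058,.112),(0,255,255)); out.append(o)
cv2.imwrite("pics/f1.png",np.hstack(out))
E
python3 fin.py | tail -1
```

```text
tape target [0.5676 0.1912]
```

View pics/f1.png

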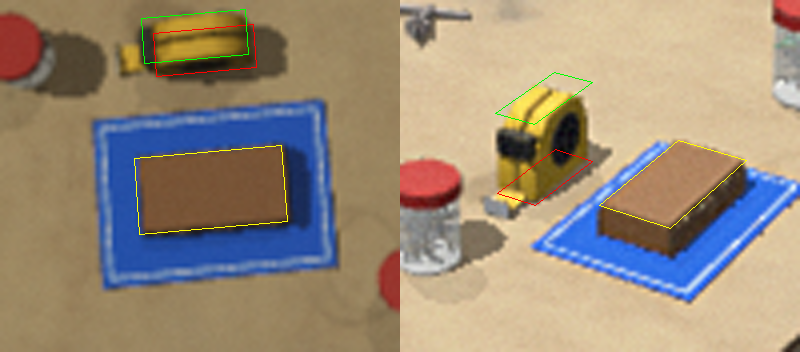

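The final view shows the tape measure standing upright on its target outline and the sanding block centred on the blue mat. I'll hand the job in.

```bash
python3 -c "
from plant import r
print(r.finish_job())"
```

```text
the job is handed in; nothing more can be done
None
```

The bench is set out as asked and handed in at about 31 s; in the last pictures of each, everything sat within about 3 mm of its intended place. I didn't touch the roll of tape or the chuck key, and no verdict came back.

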